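Brace the square parts jar and unscrew its tight cap

ROBOT

A 6-joint arm with a two-finger parallel gripper is mounted at the origin on the work surface. World frame = base frame: x ahead of the robot, y to its left, z up, the work surface at z = 0. Lengths are in m, angles in rad, forces in N, time in s.
With the tool pointing down it reaches from about 0.375 to 0.925 m from the base axis. Payload 5.7 kg.
Tool frame: the origin (TCP) lies between the finger pads; the fingertips stand 8 mm ahead of it and the grasp point (between the pads) lies 11 mm behind it (ctrl.tips_ahead is the z of the fingertips in the tool frame, in m); z points along the fingers, y is the line along which they close (so a half turn about z gives the same grasp; the last joint's range is limited). The gripper opens to 88 mm and grips with 3 to 60 N. Pads are 20 mm wide; open, the fingers measure 115 mm over their backs; the gripper's body (75 mm by 178 mm) begins 61 mm behind the grasp point.
Start: joints at [1.022, 0.359, 1.51, -0, 1.272, -0.115], TCP at [0.252, 0.544, 0.231] pointing down, gripper open.
Joint ranges: [-2.97, 2.97], [-1.01, 2.36], [0.21, 2.38], [-0.96, 4.11], [0.2, 2.71], [-2.98, 2.98]. Speed limits (rad/s): [2.39, 2.39, 3.14, 3.14, 3.14, 3.14].

INTERFACE

Orientations are given as a unit quaternion [w, x, y, z].
In Python, from cell import ctrl gives the robot as it stands.
- The arm moves only by the tool step_arm, never from a script. Its argument "commands" is a list that holds one entry, the list of rows, each a list of 6 numbers: the shift along the tool's x, y, z in m, then the turn, a rotation vector about the tool's x, y, z in rad. A call has exactly 10 rows; each row shifts and turns the commanded pose from where the row before left it, along the tool's axes as they then stand; what a row does not reach is not made up. A row lasts 1/10 s, in which the tool goes at most 50 mm and 8.59 degrees, less where a joint would pass 70% of its speed; a pose out of reach is approached as far as the arm can. A call with a gripper value outside its range is refused whole. "gripper" is the opening, from 0 (shut) to 1 (fully open), set as the call begins (left out, the last holds). The fingers move at their own pace and stop on an object; "grip_force" is the grip in N (left out, the last holds). Time passes only in rows, so rows that do not move let the fingers close, or fill a call up. It gives the time, the measured TCP pose, the force, the opening and the grip force at its end, in the units of the state.
- ctrl.state(): the state, without advancing time (a new reading comes with each control period).
- ctrl.read_camera(name): name is "scene" or "top" or "wrist"; returns a dict with "frame" (420x560x3 uint8, red, green, blue), "K" (3x3 intrinsics, pixels), "R" (3x3) and "t" (3): a world point X has camera coordinates R X + t; the wrist camera has in their place "tool_from_camera" (4x4, takes a point from camera to tool coordinates, whose origin is the TCP and whose axes are the flange's). Camera axes: x right, y down, z forward; pixel columns grow to the right and rows downward; lengths in m; the calibration is good to about 2 mm. A picture is of the moment at which its call begins: read the wrist's pose just before it. There is no depth.
- ctrl.hand_in(): hands the job in; it is judged then, once.
The state is a dict: "t": time; "qpos": joint angles; "qvel": joint speeds; "tau": joint torques, N m; "tcp_pos": TCP position; "tool_rot": TCP orientation; "contact_force": force on the tool from outside, world axes, zero at the start; "torque": the same for the moment, N m; "finger_gap": finger opening in m; "gripper_force": force on a finger pad.
Only numpy, scipy, OpenCV 4.12 (cv2) and the standard library are available. Lean on these libraries where they do the work, as an engineer would, in place of code of your own. Each camera call takes 0.05 s, during which the arm holds its last target. There are 200 camera calls.

TASK

The cap of the square parts jar is too tight to open with the jar standing loose: carry the jar, cap on and upright, to the bracing block and seat it fully down in the square socket. Then unscrew the cap anticlockwise until its lugs let go, lift it straight up, and finish still gripping it, level and at rest, over the jar with its lower edge about 2 cm above the jar's mouth, the jar staying seated in the block. Do not tip the jar over, and leave the other things on the cart where they are.

Things in the scene. Friction and masses are not known exactly. Their poses are not given: they have to be found in the camera images.
- jar_mid (a point): Loose clear jar with brass standoffs inside, standing upright with its cap on, about 0.4 kg in all. Square body 58 x 58 mm, 66 mm high with a flat top; round neck of 39 mm diameter up to the mouth, 94 mm above the underside; 103 mm high with the cap. The point is on its axis, 33 mm above its underside; x and y square to the flat sides, z up. It may be lifted by the cap.
- cap_mid (a point): Round ribbed dark steel cap on the jar, a separate part: outside diameter 60 mm, 27 mm high. The point is its centre, 13.5 mm above its lower edge; when on, it is 56.5 mm above jar_mid, and 10 mm of bare neck shows below the cap. z up; its x lies within 0.15 rad of the jar's x when tight. A firm grip (50 N) does no harm.
- cap: The same cap; origin at the centre of its lower edge. Turned anticlockwise (from above) relative to the jar, its three lugs let go after 40 to 50 degrees; at 80 to 90 it meets a stop, still free to lift; 65 to 70 is best. A sprung liner loads the lugs with 19 N: turning takes 0.1 to 0.4 N m and the cap pops up to 3 mm when free. Unbraced, the jar just turns along.
- jar: The same jar; origin at the centre of its underside.
- nest_floor (a point): Bracing block, grey plastic, fixed to the cart: 96 x 96 mm, 35 mm high, with a square socket in its middle 62 mm wide (2 mm clearance on each side of the jar), 28 mm deep, its mouth bevelled 4 mm. The point is the centre of the socket's floor, 7 mm above the cart top; x and y square to the socket's sides, z up. The jar may go in any of its four ways round.
- board: Bystander: green circuit board with two domed sensor eyes, 60 x 80 x 24 mm; origin under its centre.
- bumper: Bystander: black rubber bumper switch, about 50 x 56 x 16 mm; origin under its centre.
- standoffs: Bystander: bundle of five brass hex standoffs clipped together, 29 x 50 x 19 mm; origin under its centre.
- battery: Bystander: open blue plastic battery pack shell, 58 x 66 x 18 mm; origin under its centre.
- roundjar: Bystander: small round clear jar, 44 mm diameter, 60 mm high; origin under its centre.
- driver: Bystander: screwdriver with black handle, 160 mm long, lying on the cart.
Not all that is in view belongs to the job. Of the things that look like the cap, the largest one is meant.

How it is judged:
By the outcome, as a careful person would: the job done as asked, in the order asked, and still so for the second after the job is handed in, while the arm keeps its last pose, push and grip.
It also fails if it takes over 51 s, if anything falls off the work surface, if the arm or the gripper's body presses on something with over 40 N, if the wrist force passes 120 N, or if a joint passes its speed limit or range.

## Working session

There is one attempt and no reset: what is moved stays moved. The work goes in short steps, Python scripts to look and compute and a tool call to move; the robot and the scene stay as the last step left them, time stands still between calls to the robot, and variables do not carry over. Pictures are saved under pics/ and viewed, at most 10 in all, crops included, and the job is handed in when it is done.

Besides the shell and the picture viewer there is one more tool, called after "Request:" by a JSON object that holds its "fn" and its "kwargs", one argument or row to a line. step_arm: Moves the arm, as the interface text tells. Its arguments: {"type":"object","properties":{"commands":{"type":"array"},"gripper":{"type":"number"},"grip_force":{"type":"number"}},"required":["commands"]}

```bash
mkdir -p pics; ls; python3 - <<'E'
from cell import ctrl
import cv2,numpy as np
s=ctrl.state();print(s['t'],s['tcp_pos'],s['tool_rot'],s['finger_gap'],ctrl.tips_ahead)
for n in('scene','top'):
    c=ctrl.read_camera(n);cv2.imwrite(f'pics/{n}0.png',c['frame'][:,:,::-1]);print(n,c['K'].tolist(),c['R'].tolist(),c['t'].tolist())
    np.savez(f'{n}.npz',**{k:c[k] for k in('K','R','t')})
E
```

```text
pics
0.0 [0.25181116 0.54383603 0.22979215] [-3.02366359e-04  2.15182035e-01  9.76573503e-01 -8.90628252e-04] 0.08775671404179097 0.008
scene [[497.4519915285265, 0.0, 276.83948773725524], [0.0, 497.4519915285265, 211.29830196675033], [0.0, 0.0, 1.0]] [[-0.2620406738250521, 0.9650567910069203, 0.00027457738120933057], [0.6261813393167195, 0.17024272325148612, -0.760864209613935], [-0.734323917323161, -0.1992054349442894, -0.6489110718240398]] [0.16433753707530463, -0.3109896309897813, 1.7922448795107928]
top [[418.57615393043807, 0.0, 282.8059040602662], [0.0, 418.57615393043807, 209.49707593977178], [0.0, 0.0, 1.0]] [[0.05539354226675624, -0.9984602335423267, 0.002952542928311278], [-0.9748113974574668, -0.05472089396891829, -0.21621369787842568], [0.21604234506726178, 0.009098670114079967, -0.9763415997180461]] [-0.01788103796414482, 0.5833945389090808, 0.90774496353648]
```

```bash
python3 -c "
import cv2
for n in('scene','top'):
    cv2.imwrite(f'pics/{n}0b.png',cv2.resize(cv2.imread(f'pics/{n}0.png'),(800,600),interpolation=2))"
```

```text
(no output)
```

View pics/scene0b.png

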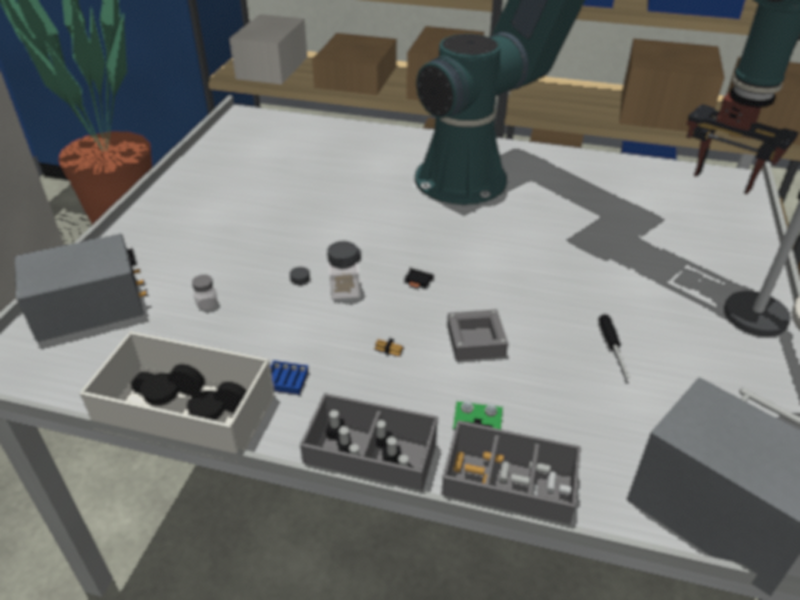

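View pics/top0b.png

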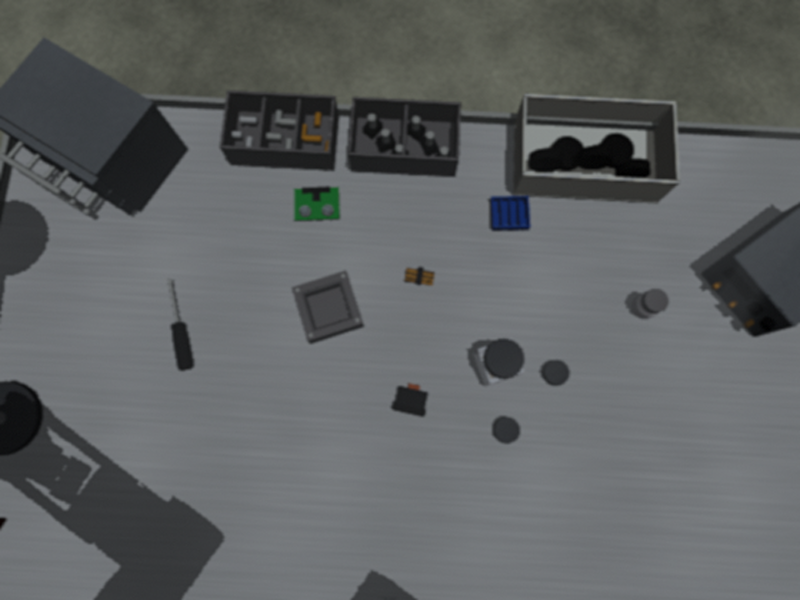

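Top view (800-px scale): candidates for the cap are (503,359) on the square jar, (555,372), (506,430) loose small discs, and (654,301) on the round jar. The one at (503,359) is the largest and sits on the square body. The block is at (328,306). I'll confirm both in an enlarged crop.

```bash
python3 -c "
import cv2,numpy as np
t=cv2.imread('pics/top0.png');s=cv2.imread('pics/scene0.png')
# top: orig px = 0.7*view
a=cv2.resize(t[230:290,320:400],(400,300),interpolation=2)
b=cv2.resize(t[180:245,195:262],(400,300),interpolation=2)
b=cv2.resize(t[182:242,190:270],(400,300),interpolation=2)
c=cv2.resize(s[160:220,200:280],(400,300),interpolation=2)
d=cv2.resize(s[205:265,295:375],(400,300),interpolation=2)
o=np.vstack([np.hstack([a,b]),np.hstack([c,d])])
o=np.clip(o*1.5,0,255).astype('uint8')
cv2.imwrite('pics/crops.png',o)"
```

```text
(no output)
```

View pics/crops.png

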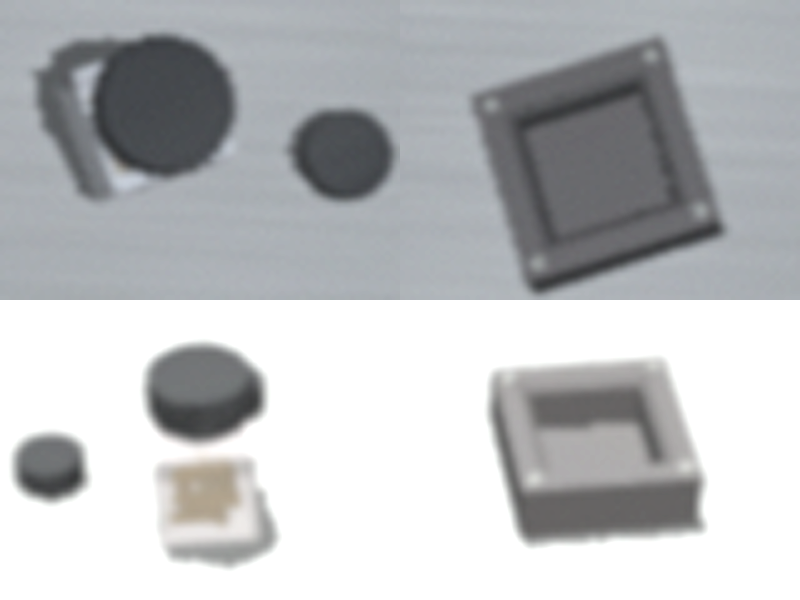

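The crop confirms it: the large cap (167,103 in the crop, Ø≈138/5 px ≈ 60 mm) sits on the square jar, and the neighbour at (345,153) is clearly smaller. The block's four white screws are at (491,105), (652,55), (700,211) and (538,262).

```bash
cat > h.py <<'E'
import numpy as np
from scipy.spatial.transform import Rotation as Ro
def ray(K,R,t,uv,z):
    uv=np.atleast_2d(uv).astype(float); o=-R.T@t
    d=(R.T@np.linalg.inv(K)@np.c_[uv,np.ones(len(uv))].T).T
    return o+d*((z-o[2])/d[:,2])[:,None]
def cam(n): c=np.load(n+'.npz'); return c['K'],c['R'],c['t']
def rot(s): q=s['tool_rot']; return Ro.from_quat([q[1],q[2],q[3],q[0]])
def wrist(c,s):
    R=rot(s).as_matrix(); T=c['tool_from_camera']; Rc=R@T[:3,:3]; o=R@T[:3,3]+s['tcp_pos']
    return c['K'],Rc.T,-Rc.T@o
E
python3 - <<'E'
from h import *
T=cam('top');S=cam('scene')
A=lambda l,o,c:np.array(l)/5+np.array(o)-.0+0-np.array(c)/5
print('cap top',ray(*T,A([[167,103]],[320,230],[0,0]),.103), ray(*S,A([[200,373]],[200,160],[0,300]),.103))
P=ray(*T,A([[491,105],[652,55],[700,211],[538,262]],[190,182],[400,0]),.035);print(P,P.mean(0))
Q=ray(*S,A([[508,380],[656,367],[685,467],[535,480]],[295,205],[400,300]),.035);print(Q,Q.mean(0))
for X in(P,Q):
  d=[X[1]-X[0],X[2]-X[1],X[3]-X[2],X[0]-X[3]];print([round(np.degrees(np.arctan2(v[1],v[0]))%90,1) for v in d],[round(np.linalg.norm(v)*1e3,1) for v in d])
J=ray(*T,A([[75,68],[105,193],[235,150]],[320,230],[0,0]),.066);print('jar66',J)
J=ray(*T,A([[105,193],[235,150]],[320,230],[0,0]),.0);print('jar0',J,np.degrees(np.arctan2(*(J[1]-J[0])[[1,0]]))%90)
from cell import ctrl
s=ctrl.state();print(rot(s).as_matrix().round(3))
E
```

```text
cap top [[ 0.49184624 -0.14438715  0.103     ]] [[ 0.49677611 -0.14200955  0.103     ]]
[[0.59577628 0.1944841  0.035     ]
 [0.6248298  0.11930489 0.035     ]
 [0.54982887 0.09065967 0.035     ]
 [0.52115341 0.16520429 0.035     ]] [0.57289709 0.14241324 0.035     ]
[[0.55601364 0.09190065 0.035     ]
 [0.52448607 0.16731652 0.035     ]
 [0.59865912 0.19440723 0.035     ]
 [0.628642   0.12116175 0.035     ]] [0.57695021 0.14369654 0.035     ]
[np.float64(21.1), np.float64(20.9), np.float64(21.0), np.float64(21.4)] [np.float64(80.6), np.float64(80.3), np.float64(79.9), np.float64(80.2)]
[np.float64(22.7), np.float64(20.1), np.float64(22.3), np.float64(21.9)] [np.float64(81.7), np.float64(79.0), np.float64(79.1), np.float64(78.3)]
jar66 [[ 0.51029894 -0.10836547  0.066     ]
 [ 0.45454621 -0.12343774  0.066     ]
 [ 0.47709195 -0.18156402  0.066     ]]
jar0 [[ 0.46019236 -0.13245072  0.        ]
 [ 0.48431029 -0.19463035  0.        ]] 21.200032575467006
[[-0.907  0.42  -0.001]
 [ 0.42   0.907 -0.001]
 [ 0.    -0.002 -1.   ]]
```

Request:
{"fn": "step_arm", "kwargs": {
  "commands": [
    [[-0.0338,-0.0348,0,0,0,0],[-0.0338,-0.0348,0,0,0,0],[-0.0338,-0.0348,0,0,0,0],[-0.0338,-0.0348,0,0,0,0],[-0.0338,-0.0348,0,0,0,0],[-0.0338,-0.0348,0,0,0,0],[-0.0338,-0.0348,0,0,0,0],[-0.0338,-0.0348,0,0,0,0],[-0.0338,-0.0348,0,0,0,0],[-0.0338,-0.0348,0,0,0,0]]
  ],
  "gripper": 1
}}

```text
t: 1.1
tcp_pos: [0.4126, 0.0847, 0.2306]
tool_rot: [0.0, 0.215, 0.977, 0.0]
contact_force: [0.9, 0.7, -0.7]
finger_gap: 0.0877
gripper_force: 0.0
```

Request:
{"fn": "step_arm", "kwargs": {
  "commands": [
    [[-0.0338,-0.0348,0,0,0,0],[-0.0338,-0.0348,0,0,0,0],[-0.0338,-0.0348,0,0,0,0],[-0.0338,-0.0348,0,0,0,0],[-0.0338,-0.0348,0,0,0,0],[0,0,0,0,0,0.148],[0,0,0,0,0,0.148],[0,0,0,0,0,0.148],[0,0,0,0,0,0.148],[0,0,0,0,0,0.148]]
  ]
}}

```text
t: 2.1
tcp_pos: [0.4925, -0.1423, 0.2302]
tool_rot: [-0.0, 0.556, 0.831, -0.0]
contact_force: [0.2, -0.7, 0.4]
finger_gap: 0.0878
gripper_force: 0.0
```

```bash
cat > look.py <<'E'
from h import *; from cell import ctrl; import sys,cv2
s=ctrl.state();c=ctrl.read_camera('wrist');n=sys.argv[1]
K,R,t=wrist(c,s);np.savez(n+'.npz',K=K,R=R,t=t)
cv2.imwrite(f'pics/{n}.png',c['frame'][:,:,::-1])
M=rot(s).as_matrix();print(s['t'],s['tcp_pos'],M.round(4).tolist(),'q6',s['qpos'].round(3) if hasattr(s['qpos'],'round') else s['qpos'],s['contact_force'],s['finger_gap'],s['gripper_force'])
E
python3 look.py w1
```

```text
2.1 [ 0.49245371 -0.14230921  0.23024173] [[-0.3808, 0.9246, -0.001], [0.9246, 0.3808, 0.0003], [0.0007, -0.0008, -1.0]] q6 [-0.416  0.234  1.696 -0.     1.213 -0.807] [ 0.23096412 -0.74347604  0.37718443] 0.08780360438239117 0.0
```

View pics/w1.png

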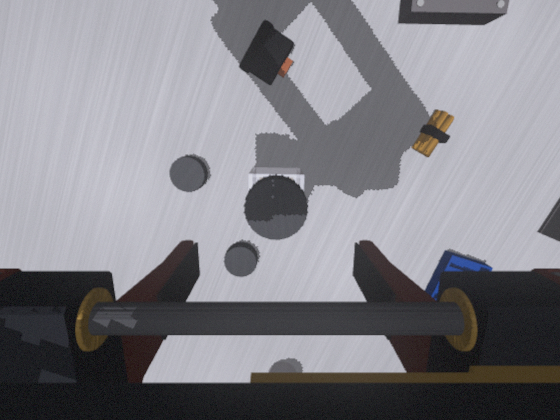

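The wrist view shows the cap disc at about (276,207). Behind it the jar's body top shows with its far edge at (249–304,172), nearly parallel to the tool's y axis.

```bash
python3 -c "
import cv2
t=cv2.imread('pics/w1.png')[155:245,216:336];cv2.imwrite('pics/w1c.png',cv2.resize(t,(800,600),interpolation=2))"
```

```text
(no output)
```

View pics/w1c.png

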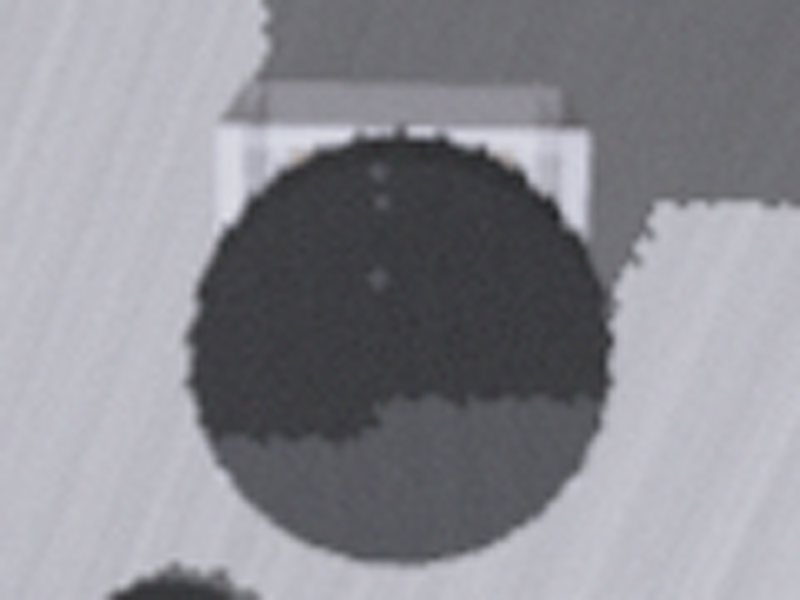

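```bash
python3 - <<'E'
from h import *
W=cam('w1');print('cam',-W[1].T@W[2])
f=lambda l:(np.array(l)+.5)/6.6667-.5+np.array([216,155])
print('cap',ray(*W,f([[400,350],[190,350],[610,350],[400,562],[400,135]]),.103))
J=ray(*W,f([[218,124],[590,130]]),.066);d=J[1]-J[0];print(J,np.linalg.norm(d),np.degrees(np.arctan2(d[1],d[0])))
m=J.mean(0);u=d/np.linalg.norm(d)
for sg in(1,-1): print('jar ctr',m[:2]+sg*.029*np.array([-u[1],u[0]]))
E
```

```text
cam [ 0.4668066  -0.07861568  0.38387168]
cap [[ 0.49234131 -0.14272541  0.103     ]
 [ 0.46497576 -0.15395476  0.103     ]
 [ 0.51969806 -0.13149968  0.103     ]
 [ 0.5043205  -0.17196874  0.103     ]
 [ 0.48084254 -0.11465486  0.103     ]]
[[ 0.45596122 -0.12852091  0.066     ]
 [ 0.50963993 -0.10751039  0.066     ]] 0.05764412924612149 21.37599655603965
jar ctr [ 0.47223046 -0.0910106 ]
jar ctr [ 0.49337069 -0.1450207 ]
```

Request:
{"fn": "step_arm", "kwargs": {
  "commands": [
    [[-0.001,0,0.02,0,0,0],[0,0,0.025,0,0,0],[0,0,0.025,0,0,0],[0,0,0.025,0,0,0],[0,0,0.02,0,0,0],[0,0,0.015,0,0,0],[0,0,0.01,0,0,0],[0,0,0.006,0,0,0],[0,0,0.003,0,0,0],[0,0,0,0,0,0]]
  ]
}}

```text
t: 3.15
tcp_pos: [0.4933, -0.1433, 0.0818]
tool_rot: [0.0, 0.554, 0.833, -0.0]
contact_force: [0.0, -0.1, -0.2]
finger_gap: 0.0879
gripper_force: 0.0
```

Request:
{"fn": "step_arm", "kwargs": {
  "commands": [
    [[0,0,0,0,0,0],[0,0,0,0,0,0],[0,0,0,0,0,0],[0,0,0,0,0,0],[0,0,0,0,0,0],[0,0,0,0,0,0],[0,0,0,0,0,0],[0,0,0,0,0,0],[0,0,0,0,0,0],[0,0,0,0,0,0]]
  ],
  "gripper": 0.3,
  "grip_force": 45
}}

```text
t: 4.15
tcp_pos: [0.4932, -0.1434, 0.0819]
tool_rot: [0.0, 0.554, 0.833, -0.0]
contact_force: [-2.4, -1.0, 6.1]
finger_gap: 0.0589
gripper_force: 45.0
```

Request:
{"fn": "step_arm", "kwargs": {
  "commands": [
    [[0,0,-0.003,0,0,0],[0,0,-0.006,0,0,0],[0,0,-0.01,0,0,0],[0,0,-0.012,0,0,0],[0,0,-0.012,0,0,0],[0,0,-0.012,0,0,0],[0,0,-0.01,0,0,0],[0,0,-0.004,0,0,0],[0,0,-0.001,0,0,0],[0,0,0,0,0,0]]
  ]
}}

```text
t: 5.15
tcp_pos: [0.4931, -0.1432, 0.1516]
tool_rot: [-0.0, 0.554, 0.833, -0.0]
contact_force: [0.3, -0.7, -4.6]
finger_gap: 0.0591
gripper_force: 45.0
```

```bash
python3 look.py w2; python3 - <<'E'
from cell import ctrl
import cv2,numpy as np
c=ctrl.read_camera('scene');f=c['frame'][:,:,::-1]
a=cv2.resize(f[130:220,180:300],(400,300),interpolation=2)
b=cv2.resize(cv2.imread('pics/w2.png'),(400,300),interpolation=3)
cv2.imwrite('pics/lift.png',np.hstack([a,b]))
E
```

```text
5.15 [ 0.49305159 -0.14320385  0.15162427] [[-0.3867, 0.9222, -0.0002], [0.9222, 0.3867, 0.0], [0.0001, -0.0002, -1.0]] q6 [-0.417  0.326  1.788 -0.     1.027 -0.814] [ 0.28864824 -0.70838094 -4.6077939 ] 0.059149249724484536 44.99871724052355
```

View pics/lift.png

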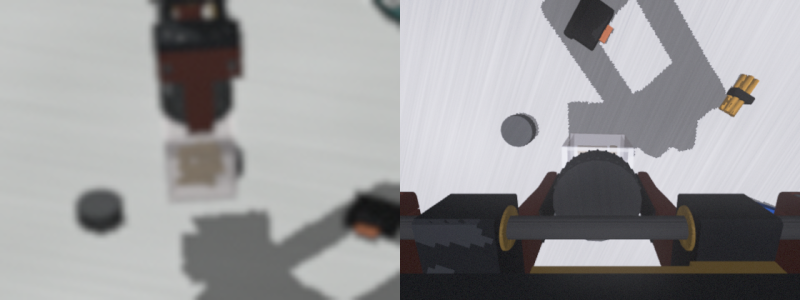

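The jar hangs upright under the cap with its body clear of the table. I'll move toward the block and stop short to see the block directly.

Request:
{"fn": "step_arm", "kwargs": {
  "commands": [
    [[0.005,0.006,0,0,0,0],[0.012,0.016,0,0,0,0],[0.017,0.022,0,0,0,0],[0.018,0.024,0,0,0,0],[0.018,0.024,0,0,0,0],[0.018,0.024,0,0,0,0],[0.018,0.024,0,0,0,0],[0.017,0.022,0,0,0,0],[0.012,0.016,0,0,0,0],[0.005,0.006,0,0,0,0]]
  ]
}}

```text
t: 6.25
tcp_pos: [0.6096, 0.0589, 0.1512]
tool_rot: [-0.0, 0.553, 0.833, 0.0]
contact_force: [-0.0, 0.1, -5.1]
finger_gap: 0.059
gripper_force: 45.0
```

Request:
{"fn": "step_arm", "kwargs": {
  "commands": [
    [[0,0,0,0,0,0],[0,0,0,0,0,0],[0,0,0,0,0,0],[0,0,0,0,0,0],[0,0,0,0,0,0],[0,0,0,0,0,0],[0,0,0,0,0,0],[0,0,0,0,0,0],[0,0,0,0,0,0],[0,0,0,0,0,0]]
  ]
}}

```text
t: 7.25
tcp_pos: [0.6087, 0.057, 0.1516]
tool_rot: [-0.0, 0.554, 0.833, -0.0]
contact_force: [-0.5, 0.2, -3.6]
finger_gap: 0.0592
gripper_force: 45.0
```

```bash
python3 look.py w3; python3 -c "
import cv2
t=cv2.imread('pics/w3.png')[0:240,120:440];cv2.imwrite('pics/w3c.png',cv2.resize(t,(800,600),interpolation=2))"
```

```text
7.25 [0.60874061 0.05704052 0.15161972] [[-0.3868, 0.9222, -0.0001], [0.9222, 0.3868, -0.0001], [-0.0, -0.0001, -1.0]] q6 [-0.019  0.453  1.573 -0.     1.116 -0.417] [-0.52752563  0.16340808 -3.55460386] 0.05922616982740481 44.99875382054597
```

View pics/w3c.png

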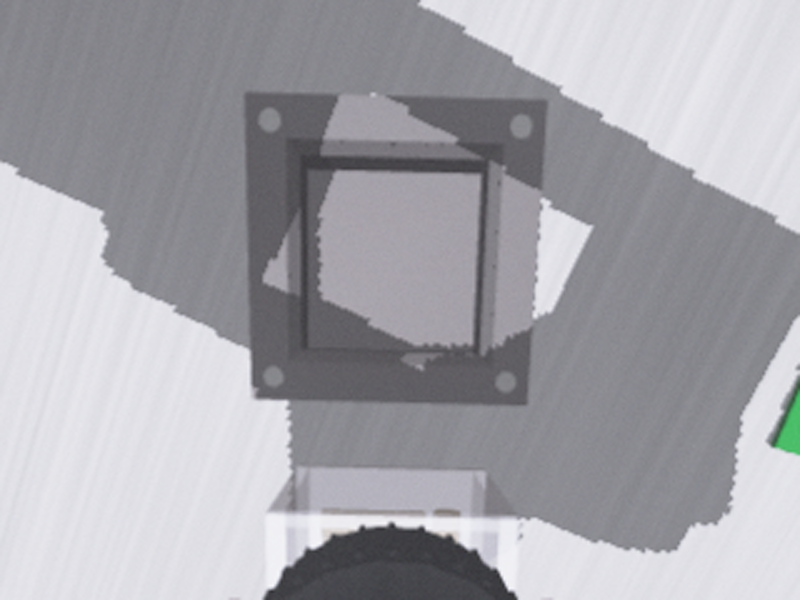

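Zoomed wrist view: the block's screws are at (269,120), (521,126), (506,381) and (273,376). The held jar's far top edge runs (266,514)–(518,519), and its far bottom edge (299,468)–(487,470).

```bash
python3 - <<'E'
from h import *
W=cam('w3')
f=lambda l:(np.array(l)+.5)/2.5-.5+np.array([120,0])
P=ray(*W,f([[269,120],[521,126],[506,381],[273,376]]),.035);c=P.mean(0)
for i in range(4):
    v=P[(i+1)%4]-P[i];print('blk edge',np.degrees(np.arctan2(v[1],v[0]))%90,np.linalg.norm(v))
F=ray(*W,f([[303,170],[483,172],[478,353],[305,350]]),.007);print('nest',c,'floor',F.mean(0))
for e,z in(([[266,514],[518,519]],.1357),([[299,468],[487,470]],.0697)):
    J=ray(*W,f(e),z);d=J[1]-J[0];u=d/np.linalg.norm(d);j=J.mean(0)[:2]+.029*np.array([u[1],-u[0]])
    dd=c[:2]-j;print('jar',j,np.linalg.norm(d),np.degrees(np.arctan2(d[1],d[0])),'tool shift',dd@[-.3868,.9222],dd@[.9222,.3868])
E
```

```text
blk edge 21.409487301433177 0.08016876970146863
blk edge 21.44511227228844 0.07981952417818589
blk edge 21.45298950231941 0.08034203043844725
blk edge 21.320827269564887 0.07988060459908923
nest [0.57402677 0.14199938 0.035     ] floor [0.57421251 0.14168516 0.007     ]
jar [0.60930902 0.05560515] 0.05709751407133579 21.500250662303003 tool shift 0.09331994399120264 0.0008799936920852382
jar [0.61027717 0.05497395] 0.05822221483095976 22.04953146051049 tool shift 0.09427650858250383 0.00023131143708264988
```

Request:
{"fn": "step_arm", "kwargs": {
  "commands": [
    [[0.004,0.0008,0,0,0,0],[0.01,0,0,0,0,0],[0.015,0,0,0,0,0],[0.016,0,0,0,0,0],[0.016,0,0,0,0,0],[0.014,0,0,0,0,0],[0.01,0,0,0,0,0],[0.006,0,0,0,0,0],[0.002,0,0,0,0,0],[0,0,0,0,0,0]]
  ]
}}

```text
t: 8.3
tcp_pos: [0.5736, 0.1431, 0.1517]
tool_rot: [0.0, 0.554, 0.833, -0.0]
contact_force: [0.9, -1.1, -5.0]
finger_gap: 0.0591
gripper_force: 45.0
```

Request:
{"fn": "step_arm", "kwargs": {
  "commands": [
    [[0,0,0.002,0,0,0],[0,0,0.004,0,0,0],[0,0,0.005,0,0,0],[0,0,0.006,0,0,0],[0,0,0.005,0,0,0],[0,0,0.004,0,0,0],[0,0,0.003,0,0,0],[0,0,0.002,0,0,0],[0,0,0.001,0,0,0],[0,0,0,0,0,0]]
  ]
}}

```text
t: 9.3
tcp_pos: [0.5736, 0.1431, 0.1196]
tool_rot: [0.0, 0.554, 0.833, -0.0]
contact_force: [0.5, -0.0, -4.1]
finger_gap: 0.0589
gripper_force: 45.0
```

Request:
{"fn": "step_arm", "kwargs": {
  "commands": [
    [[0,0,0.001,0,0,0],[0,0,0.002,0,0,0],[0,0,0.002,0,0,0],[0,0,0.002,0,0,0],[0,0,0.002,0,0,0],[0,0,0.002,0,0,0],[0,0,0.001,0,0,0],[0,0,0,0,0,0],[0,0,0,0,0,0],[0,0,0,0,0,0]]
  ]
}}

```text
t: 10.3
tcp_pos: [0.5737, 0.143, 0.1077]
tool_rot: [0.0, 0.554, 0.833, 0.0]
contact_force: [0.9, -0.0, -4.2]
finger_gap: 0.0594
gripper_force: 45.0
```

Request:
{"fn": "step_arm", "kwargs": {
  "commands": [
    [[0,0,0.002,0,0,0],[0,0,0.003,0,0,0],[0,0,0.003,0,0,0],[0,0,0.003,0,0,0],[0,0,0.002,0,0,0],[0,0,0.002,0,0,0],[0,0,0.0015,0,0,0],[0,0,0.0005,0,0,0],[0,0,0,0,0,0],[0,0,0,0,0,0]]
  ]
}}

```text
t: 11.3
tcp_pos: [0.5736, 0.143, 0.0907]
tool_rot: [0.0, 0.554, 0.833, 0.0]
contact_force: [-1.0, -1.0, -3.8]
finger_gap: 0.0592
gripper_force: 45.0
```

Request:
{"fn": "step_arm", "kwargs": {
  "commands": [
    [[0,0,0.0005,0,0,0],[0,0,0.0005,0,0,0],[0,0,0.0005,0,0,0],[0,0,0.0005,0,0,0],[0,0,0,0,0,0],[0,0,0,0,0,0],[0,0,0,0,0,0],[0,0,0,0,0,0],[0,0,0,0,0,0],[0,0,0,0,0,0]]
  ]
}}

```text
t: 12.3
tcp_pos: [0.5735, 0.143, 0.0889]
tool_rot: [0.0, 0.554, 0.833, -0.0]
contact_force: [-1.9, -1.1, 4.5]
finger_gap: 0.0589
gripper_force: 45.0
```

Request:
{"fn": "step_arm", "kwargs": {
  "commands": [
    [[0,0,0.0003,0,0,-0.02],[0,0,0,0,0,-0.04],[0,0,0,0,0,-0.045],[0,0,0,0,0,-0.045],[0,0,0,0,0,-0.045],[0,0,0,0,0,-0.045],[0,0,0,0,0,-0.045],[0,0,0,0,0,-0.045],[0,0,0,0,0,-0.045],[0,0,0,0,0,-0.045]]
  ],
  "grip_force": 50
}}

```text
t: 13.3
tcp_pos: [0.5745, 0.1432, 0.0888]
tool_rot: [0.001, 0.368, 0.93, 0.001]
contact_force: [-2.0, 0.4, 4.9]
finger_gap: 0.0586
gripper_force: 50.0
```

```bash
python3 -c "
from cell import ctrl
s=ctrl.state();print(s['torque'],s['contact_force'],s['qpos'])"
```

```text
[ 0.1207801   0.12202501 -0.26525589] [-2.00362008  0.44718084  4.91791957] [ 1.27532412e-01  5.04047419e-01  1.67354680e+00  3.62095890e-04
  9.62071034e-01 -6.90817218e-01]
```

Request:
{"fn": "step_arm", "kwargs": {
  "commands": [
    [[0,0,0,0,0,-0.045],[0,0,0,0,0,-0.045],[0,0,0,0,0,-0.045],[0,0,0,0,0,-0.045],[0,0,0,0,0,-0.045],[0,0,0,0,0,-0.045],[0,0,0,0,0,-0.045],[0,0,0,0,0,-0.045],[0,0,0,0,0,-0.04],[0,0,0,0,0,-0.02]]
  ]
}}

```text
t: 14.3
tcp_pos: [0.5749, 0.1436, 0.09]
tool_rot: [0.001, 0.166, 0.986, 0.001]
contact_force: [-4.2, 1.9, 15.6]
finger_gap: 0.0591
gripper_force: 50.0
```

```bash
python3 -c "
from cell import ctrl
s=ctrl.state();print(s['torque'],s['contact_force'],s['qpos'])"
```

```text
[ 0.23626624  0.62060616 -0.14948068] [-4.17301036  1.85651224 15.63477389] [ 1.27815182e-01  5.02526466e-01  1.67252771e+00  7.31630833e-04
  9.63444423e-01 -1.11063654e+00]
```

Request:
{"fn": "step_arm", "kwargs": {
  "commands": [
    [[0,0,0,0,0,-0.03],[0,0,0,0,0,-0.045],[0,0,0,0,0,-0.045],[0,0,0,0,0,-0.045],[0,0,0,0,0,-0.045],[0,0,0,0,0,-0.045],[0,0,0,0,0,-0.045],[0,0,0,0,0,-0.045],[0,0,0,0,0,-0.035],[0,0,0,0,0,-0.02]]
  ]
}}

```text
t: 15.3
tcp_pos: [0.5755, 0.1435, 0.0904]
tool_rot: [0.002, -0.034, 0.999, 0.0]
contact_force: [-1.9, -0.0, 13.7]
finger_gap: 0.0591
gripper_force: 50.0
```

```bash
python3 look.py w4;python3 -c "
from cell import ctrl
import cv2,numpy as np
s=ctrl.state();print(s['torque'],s['contact_force'])
f=ctrl.read_camera('scene')['frame'][:,:,::-1]
a=cv2.resize(f[170:275,270:410],(400,300),interpolation=2)
b=cv2.resize(cv2.imread('pics/w4.png'),(400,300),interpolation=3)
cv2.imwrite('pics/turn.png',np.hstack([a,b]))"
```

```text
15.3 [0.57549656 0.14347736 0.09036414] [[-0.9977, -0.0671, 0.0041], [-0.0671, 0.9977, 0.0009], [-0.0042, 0.0006, -1.0]] q6 [ 0.128  0.502  1.672  0.     0.963 -1.51 ] [-1.91834959 -0.03085424 13.67194918] 0.05912260978329406 50.003640563227236
[ 0.12962206  0.53135008 -0.07359475] [-2.96433046 -0.54810484 14.4164488 ]
```

View pics/turn.png

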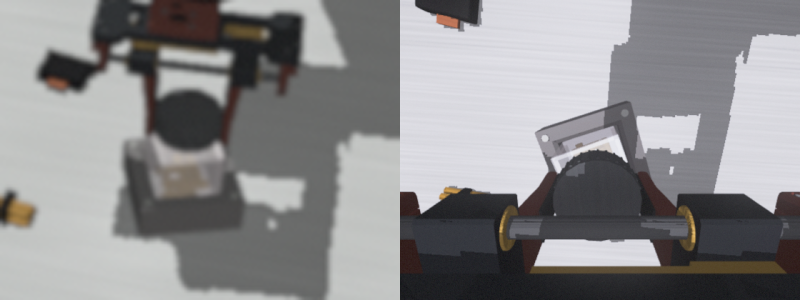

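The jar sits in the block and the cap has turned 71° with the torque down to 0.07 N m. Next I'll lift straight up, slowly at first.

Request:
{"fn": "step_arm", "kwargs": {
  "commands": [
    [[0,0,-0.001,0,0,0],[0,0,-0.001,0,0,0],[0,0,-0.001,0,0,0],[0,0,-0.001,0,0,0],[0,0,-0.001,0,0,0],[0,0,-0.001,0,0,0],[0,0,-0.001,0,0,0],[0,0,-0.001,0,0,0],[0,0,0,0,0,0],[0,0,0,0,0,0]]
  ]
}}

```text
t: 16.4
tcp_pos: [0.5735, 0.1431, 0.0963]
tool_rot: [-0.0, -0.033, 0.999, -0.0]
contact_force: [0.8, -0.0, -0.9]
finger_gap: 0.0591
gripper_force: 50.0
```

Request:
{"fn": "step_arm", "kwargs": {
  "commands": [
    [[0,0,-0.002,0,0,0],[0,0,-0.004,0,0,0],[0,0,-0.005,0,0,0],[0,0,-0.005,0,0,0],[0,0,-0.005,0,0,0],[0,0,-0.004,0,0,0],[0,0,-0.003,0,0,0],[0,0,-0.0015,0,0,0],[0,0,-0.001,0,0,0],[0,0,0,0,0,0]]
  ]
}}

```text
t: 17.4
tcp_pos: [0.5735, 0.1431, 0.1268]
tool_rot: [-0.0, -0.033, 0.999, -0.0]
contact_force: [-0.6, -0.2, -1.3]
finger_gap: 0.0593
gripper_force: 50.0
```

Request:
{"fn": "step_arm", "kwargs": {
  "commands": [
    [[0,0,0,0,0,0],[0,0,0,0,0,0],[0,0,0,0,0,0],[0,0,0,0,0,0],[0,0,0,0,0,0],[0,0,0,0,0,0],[0,0,0,0,0,0],[0,0,0,0,0,0],[0,0,0,0,0,0],[0,0,0,0,0,0]]
  ]
}}

```text
t: 18.4
tcp_pos: [0.5735, 0.1431, 0.1269]
tool_rot: [-0.0, -0.033, 0.999, -0.0]
contact_force: [0.8, 0.8, -0.8]
finger_gap: 0.0593
gripper_force: 50.0
```

```bash
python3 look.py w5;python3 -c "
from cell import ctrl
import cv2,numpy as np
s=ctrl.state();print(s['contact_force'],s['qvel'])
f=ctrl.read_camera('scene')['frame'][:,:,::-1]
a=cv2.resize(f[170:275,270:410],(800,600),interpolation=2)
cv2.imwrite('pics/fin.png',a)"
```

```text
18.4 [0.57352629 0.14305672 0.12686151] [[-0.9978, -0.0662, -0.0], [-0.0662, 0.9978, -0.0001], [0.0, -0.0001, -1.0]] q6 [ 0.128  0.455  1.643 -0.     1.044 -1.509] [ 0.81132804  0.78933762 -0.8427743 ] 0.05929271542658191 49.999699427280575
[ 0.35606245 -0.19171614 -0.2083693 ] [-5.37198753e-04  6.58213201e-05  5.95335577e-04  9.06420325e-04
  2.70215310e-04 -4.67973383e-04]
```

View pics/fin.png

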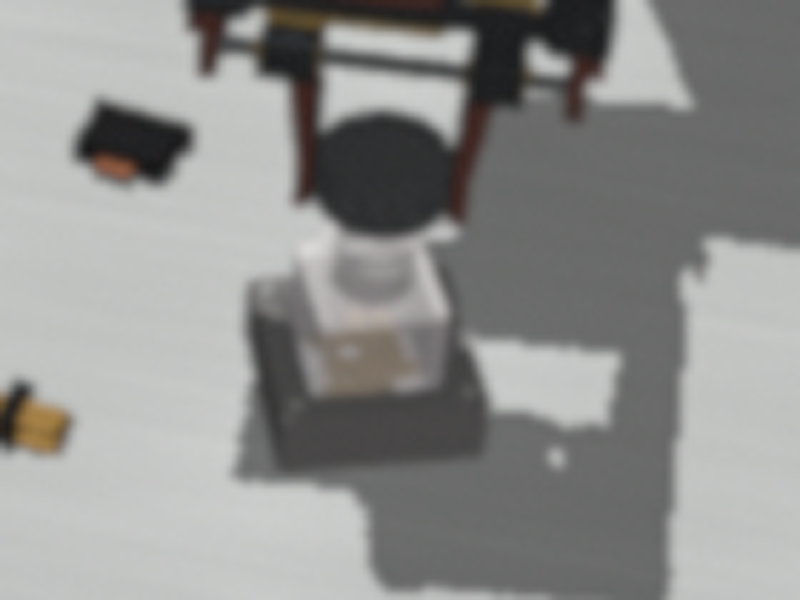

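The cap is held clear above the open neck at (375,240), and the jar is still down in the block. Before handing in I'll check the cap's height by projecting it into this view.

```bash
python3 - <<'E'
from h import *
K,R,t=cam('scene');a=np.linspace(0,6.28,100)
for z in(.121,.124,.148):
    X=np.c_[.5737+.03*np.cos(a),.1428+.03*np.sin(a),0*a+z];p=(K@(R@X.T+t[:,None])).T;p=p[:,:2]/p[:,2:]
    p=(p-[270,170])*800/140;print(z,p.min(0),p.max(0))
E
```

```text
0.121 [312.93835977 149.91153554] [448.43303481 235.90485195]
0.124 [313.36193106 144.73123521] [449.06772693 230.66882684]
0.148 [316.79805065 102.71678822] [454.2167949  188.18085947]
```

```bash
python3 -c "
from cell import ctrl
print(ctrl.hand_in())"
```

```text
the job is handed in; nothing more can be done
None
```

I handed the job in at about 18.5 s of the 51 s allowed: the jar is seated in the block, and the unscrewed cap is gripped level and at rest, about 2 cm above the jar's mouth.

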